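Clamp a printing screen with the hand crank

ROBOT

A 6-joint arm with a two-finger parallel gripper is mounted at the origin on the work surface. World frame = base frame: x ahead of the robot, y to its left, z up, the work surface at z = 0. Lengths are in m, angles in degrees, forces in N, time in s.
With the tool pointing down it reaches from about 0.25 to 0.725 m from the base axis. Payload 9.7 kg.
Tool frame: the origin (TCP) lies on the centre line of the jaws, within the pads' length; the fingertips stand 22 mm ahead of it and the grasp point (between the pads) lies 3 mm ahead of it (bot.finger_overhang is the distance from the TCP to the fingertips, in m); z points along the fingers, y is the direction in which the jaws open and shut (so a half turn about z gives the same grasp; the last joint's range is limited). The gripper opens to 85 mm and grips with 20 to 120 N. Pads are 22 mm wide; open, the fingers measure 114 mm over their backs; the gripper's body (76 mm by 85 mm) begins 54 mm behind the grasp point. The pads swing forward as they close: fully open they stand 13 mm farther back than shut.
Start: joints at [-70.302, 4.979, 10.078, 95.1, 0, 90], TCP at [0.185, -0.518, 0.253] pointing down, gripper open.
Joint ranges: [-179.16, 179.16], [-48.56, 103.87], [-65.8, 70.77], [-126.05, 130.52], [-82.76, 87.17], [-180, 180]. Speed limits (degrees/s): [127.2, 127.2, 147.25, 180, 180, 180].

INTERFACE

Orientations are given as [roll, pitch, yaw] about the fixed x, y, z axes, in that order (R = Rz(yaw) Ry(pitch) Rx(roll)).
In Python, from rig import bot gives the robot as it stands.
- The arm moves only by the tool arm_command, never from a script. Its argument "commands" is a list of rows, each a list of 2 entries, a list of its own where there are three numbers: the shift along the tool's x, y, z in mm, then the turn, a rotation vector about the tool's x, y, z in units of 10 degrees (1.0 is 10 degrees). A call has 1 to 5 rows; each row is the pose to reach, as a shift and turn from the pose commanded when the call began, along the tool's axes at that moment; what a row does not reach only later rows make up. A row lasts 1/8 s, in which the tool goes at most 62.5 mm and 10.7 degrees, less where a joint would pass 70% of its speed; a pose out of reach is approached as far as the arm can. A call with a gripper value outside its range is refused whole. "gripper" is the gripper's target within -1 to 1 (shut at 1, half-way at 0, fully open at -1), set as the call begins (left out, the last holds). The fingers move at their own pace and stop on an object; the grip force is fixed at half the most. Time passes only in rows, so rows that repeat a pose let the fingers close. It gives the time, the measured TCP pose, the force and the opening at its end, in the units of the state.
- bot.state(): the state, without advancing time (a new reading comes with each control period).
- bot.get_image(name): name is "scene" or "top" or "wrist"; returns a dict with "color" (480x640x3 uint8, blue, green, red), "fx", "fy", "cx", "cy" (pixels), "dist" ([k1, k2, p1, p2, k3] as OpenCV has them; the pictures are not rectified), "eye" and "rotation" of the camera in the world. Camera axes: x right, y up, looking along -z (the intrinsics and any distortion apply to the point x, -y, -z); pixel columns grow to the right and rows downward; lengths in m; the calibration is good to about 2 mm. A picture is of the moment at which its call begins. There is no depth.
- bot.sign_off(): hands the job in, once; it reports no verdict.
The state is a dict: "t": time; "qpos": joint angles; "joint_velocities": joint speeds; "effort": joint torques, N m; "eef_pos": TCP position; "ee_rot": TCP orientation; "contact_force": force on the tool from outside, world axes, zero at the start; "torque": the same for the moment, N m; "finger_gap": opening from 0.0 (shut) to 1.0 (fully open).
Only numpy, scipy, OpenCV 4.12 (cv2) and the standard library are available. Lean on these libraries where they do the work, as an engineer would, in place of code of your own. Each camera call takes 0.05 s, during which the arm holds its last target. There are 200 camera calls.

TASK

Fit the loose hand crank onto the square shaft end of the frame clamp, right down, and wind it clockwise by its upright grip for as many turns as it takes until the jaw holds the small wooden screen frame firmly and squarely against the backstop. Stop soon after the crank goes stiff so the frame is not crushed, work the jaw only through the crank, and leave the crank fully seated on the shaft and the other things on the table alone.

Things in the scene. Friction and masses are not known exactly. Their poses are not given: they have to be found in the camera images.
- crank: Dark steel hand crank, about 0.34 kg, lying flat on the table at the start, grip upward. Hub 34 x 34 mm, 30 mm high, at one end; a flat arm 18 mm wide and 10 mm thick, flush with the hub's underside, runs along +x to the grip at the other end. Origin: at the underside, on the axis of the hub's hole; z up along the hole.
- crank_hub (a point): Centre of the hub's top face, 30 mm above the crank's underside. A square hole 15.5 x 15.5 mm, its sides parallel to the hub's sides, goes right through the hub; it fits the square shaft in any of four positions.
- crank_grip (a point): Point on the axis of the crank's upright black round grip, 50 mm above the crank's underside, 60 mm along +x from the hub's axis. The grip is 22 mm in diameter, from 14 to 70 mm above the underside, and spins freely on its pin, so it can be held while the crank goes round.
- press: Grey screen-frame clamp, bolted down; place and yaw vary. Bed 170 x 335 mm, 40 mm high, from 45 mm on the +y side of the origin to 290 mm on the -y side. Origin: at table level under the axis of the upright square shaft. A rubber-faced jaw bar (140 x 25 mm, top 68 mm high) slides along -y from the gear housing to the backstop; its face gives 1 mm per 40 N.
- housing (a point): Centre of the top of the gear housing (110 x 75 mm) round the shaft, 75 mm above the table; nothing but shaft and collar stands higher within the crank's sweep. Clockwise turns seen from above drive the jaw out, 30 mm per turn. The start opening varies: 2.1 to 3.2 turns are needed. The clamp stays where it is left.
- collar (a point): Centre of the round collar's top (32 mm diameter) at the foot of the square shaft, 83 mm above the table: the seated crank's underside rests on it. The shaft turns with a steady friction of about 0.2 N m, that is 3.3 N along the path of the crank's grip; pinching the frame adds to it.
- shaft_end (a point): Centre of the top face of the steel square shaft end, 105 mm above the table. The shaft is 14 x 14 mm, its top 4 mm taper to 10 x 10 mm, and it stands 22 mm above the collar. x and y axes: normal to the flats of the square, turning with the shaft; z up.
- screen: Small wooden screen-printing frame, 150 (x) by 95 (y) mm, 28 mm high, about 0.25 kg, loose on the bed between jaw and backstop, slightly askew; the jaw pushes it along and squares it. Origin: centre of its underside. Its limits: 25 N of clamping is needed, above 160 N it is crushed; 60 to 100 N is a good clamp.
- backstop: Aluminium bar 140 x 25 x 30 mm fixed across the bed, place along it varies; x along the bar; the face that the frame meets is 12.5 mm along +y from its origin (centre of its underside). Each 10 N of clamping adds 0.8 N at the crank's grip: while turning, 8 to 11 N in all is a good clamp, 15 N too much; held still it can be 6 N less.
- squeegee: A wooden squeegee standing on its rubber edge, 200 x 30 x 92 mm; leave it alone. Origin: centre of its underside.
- tape: A cardboard-brown roll of tape lying flat, 68 mm across, 24 mm high; leave it alone. Origin: centre of its underside.
- ink_jar: A white plastic jar, 70 mm across, 85 mm high; leave it alone. Origin: centre of its underside.
- ink_can: A plain metal can, 84 mm across, 100 mm high; leave it alone. Origin: centre of its underside.
- spatula: An ink spatula lying flat, about 200 mm long; leave it alone. Origin: centre of its underside.
- spare_screen: A second, larger wooden screen frame, 200 x 160 x 28 mm, lying on the table, not part of the job; leave it alone. Origin: centre of its underside.
Things that resemble listed ones, but are neither listed nor needed, are in the scene too. Several things have the shape of the crank; the one meant has the colours described above.

How it is judged (in metres and radians):
On the way, in this order (a step that is already met when the one before it is completed fails the run):
1. the crank is pushed fully down on the square shaft end (horizontal distance between crank and shaft_end below 0.005 m and z of crank in the frame of press below 0.087 m and angle between crank's own z axis and vertical below 0.08 rad), for 0.2 s.
2. the jaw clamps the screen frame squarely against the backstop, the crank still on the shaft (all of step 1 and contact force between backstop and screen above 25 N and angle between the x axis of screen and the x axis of backstop, either way round below 0.03 rad), for 0.2 s.
At the end, for the whole second after the job is handed in: The screen frame is pinched against the backstop with more than 25 N and lies within 0.03 rad of parallel to it; the crank is left seated on the shaft (underside less than 87 mm above the table, axis within 5 mm of the shaft's, upright within 0.08 rad); all at rest (all of step 2 and linear speed of crank below 0.02 m/s and linear speed of screen below 0.01 m/s); the robot touches nothing.
It fails at once if the frame is crushed: more than 160 N between frame and backstop (contact force between backstop and screen above 160 N).
It fails at once if the robot itself pushes the clamp, its jaw or its shaft with more than 15 N (contact force between any of the fingers, the arm and press above 15 N).
It fails at once if another thing on the table is shifted by more than 30 mm (distance of any of squeegee, tape, ink_jar, ink_can, spatula, spare_screen from where it was at the start of the episode above 0.03 m).
It also fails if it takes over 72 s, if anything falls off the work surface, if the arm or the gripper's body presses on something with over 40 N, if the wrist force passes 120 N, or if a joint passes its speed limit or range.

## Working session

There is one attempt and no reset: what is moved stays moved. The work goes in short steps, Python scripts to look and compute and a tool call to move; the robot and the scene stay as the last step left them, time stands still between calls to the robot, and variables do not carry over. Pictures are saved under pics/ and viewed, about 8 in all and at most 12, crops included, and the job is handed in when it is done.

Besides the shell and the picture viewer there is one more tool, called by a JSON object that holds its "op" and its "data". arm_command: Moves the arm, as the interface text tells. Its arguments: {"type":"object","properties":{"commands":{"type":"array"},"gripper":{"type":"number"}},"required":["commands"]}

```bash
ls; mkdir -p pics; cat > h.py <<'E'
import numpy as np, cv2
from rig import bot
def cam(n,save=None):
    im=bot.get_image(n)
    if save: cv2.imwrite('pics/'+save,im['color'])
    return im
def K(im): return np.array([[im['fx'],0,im['cx']],[0,im['fy'],im['cy']],[0,0,1.]])
def ray(im,uv,z):
    p=cv2.undistortPoints(np.array([[uv]],float),K(im),np.array(im['dist'],float))[0,0]
    d=np.array(im['rotation'])@np.array([p[0],-p[1],-1]); e=np.array(im['eye'])
    return e+d*(z-e[2])/d[2]
def proj(im,P):
    c=np.array(im['rotation']).T@(np.array(P,float)-np.array(im['eye']))
    return cv2.projectPoints(np.array([[c[0],-c[1],-c[2]]]),np.zeros(3),np.zeros(3),K(im),np.array(im['dist'],float))[0][0,0]
E
python3 - <<'E'
from h import *
import pickle
for n in('top','scene'):
    im=cam(n,n+'0.png'); pickle.dump(im,open(n+'.pkl','wb')); print(n,im['eye'],np.round(im['rotation'],3).tolist(),im['fx'],im['dist'])
print(bot.state())
E
```

```text
pics
top [ 0.42998256 -0.02433126  1.63227709] [4.251, -0.229, -88.333] 550.4492000244154 [0.04585271 0.         0.         0.         0.        ]
scene [ 1.4326267  -0.09837357  0.88815202] [49.016, -1.313, 86.114] 494.7461209524088 [-0.00717656  0.          0.          0.          0.        ]
{'t': 0.1, 'qpos': array([-7.03022238e+01,  5.00942100e+00,  1.00402152e+01,  9.50992313e+01,
        7.94229951e-04,  8.99997739e+01]), 'joint_velocities': array([ 0.04822475, -0.00598202,  0.17694974, -0.03641261, -0.03476735,
       -0.05994791]), 'effort': array([-6.18829799e-04, -5.21561015e+01,  4.65654302e+01,  1.59352395e-02,
       -6.52205790e-05, -1.02400563e-05]), 'eef_pos': array([ 0.18532918, -0.51765681,  0.25265076]), 'ee_rot': array([-1.79931563e+02, -7.94499409e-04,  1.96980013e+01]), 'contact_force': array([ 1.1142302 , -0.13424225,  0.40110572]), 'torque': array([-0.0085219 ,  0.001877  , -0.06567562]), 'finger_gap': 0.9973951112090946}
```

View pics/top0.png

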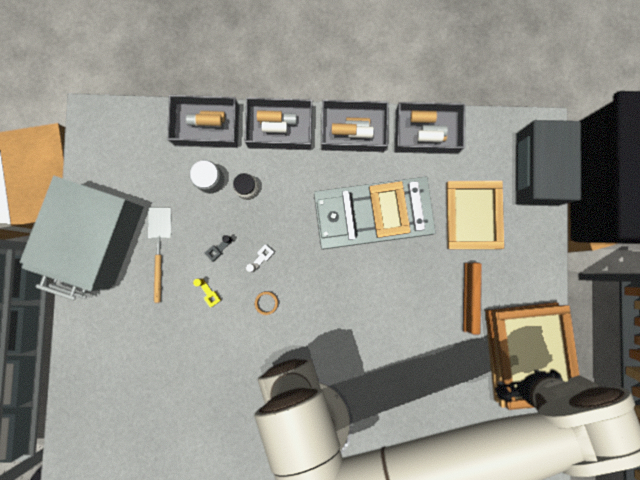

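View pics/scene0.png

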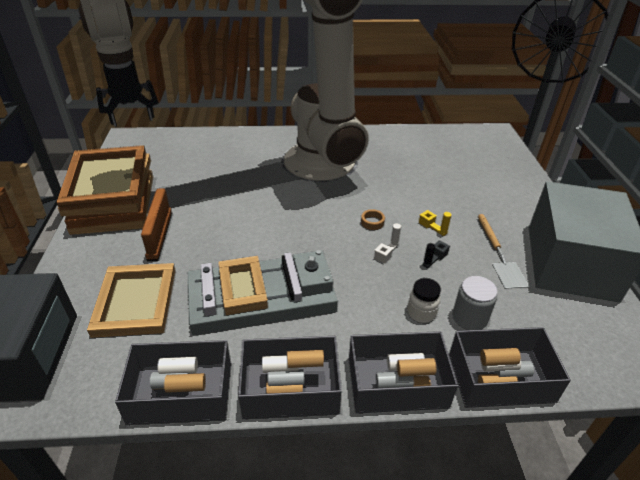

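```bash
python3 - <<'E'
s=open('h.py').read()
s=s.replace("from rig import bot","from rig import bot\nfrom scipy.spatial.transform import Rotation as Ro").replace("    if save:","    im['rotation']=Ro.from_euler('xyz',im['rotation'],degrees=True).as_matrix()\n    if save:")
open('h.py','w').write(s)
E
python3 - <<'E'
from h import *
im=cv2.imread('pics/top0.png')
a=cv2.resize(im[225:275,190:290],None,fx=6,fy=6,interpolation=cv2.INTER_CUBIC)
b=cv2.resize(im[175:250,310:440],None,fx=4.6,fy=4.6,interpolation=cv2.INTER_CUBIC)[:,:600]
cv2.imwrite('pics/z0.png',np.vstack([a,b[:298]]))
import pickle
im=pickle.load(open('top.pkl','rb')); im['rotation']=Ro.from_euler('xyz',im['rotation'],degrees=True).as_matrix()
for n,uv,z in [('shaft',(333,216),.105),('hub',(214,253),.03),('grip',(231,239),.07)]: print(n,ray(im,uv,z))
E
```

```text
Traceback (most recent call last):
ValueError: all the input array dimensions except for the concatenation axis must match exactly, but along dimension 1, the array at index 0 has size 600 and the array at index 1 has size 598
```

```bash
python3 - <<'E'
from h import *
im=cv2.imread('pics/top0.png')
a=cv2.resize(im[225:275,190:290],(600,300),interpolation=cv2.INTER_CUBIC)
b=cv2.resize(im[180:245,310:440],(600,300),interpolation=cv2.INTER_CUBIC)
cv2.imwrite('pics/z0.png',np.vstack([a,b]))
import pickle
im=pickle.load(open('top.pkl','rb')); im['rotation']=Ro.from_euler('xyz',im['rotation'],degrees=True).as_matrix()
for n,uv,z in [('shaft',(333,216),.105),('hub',(214,253),.03),('grip',(231,239),.07)]: print(n,ray(im,uv,z))
E
```

```text
shaft [ 0.59089879 -0.0576477   0.105     ]
hub [0.48059617 0.2831804  0.03      ]
grip [0.52040579 0.22921218 0.07      ]
```

View pics/z0.png

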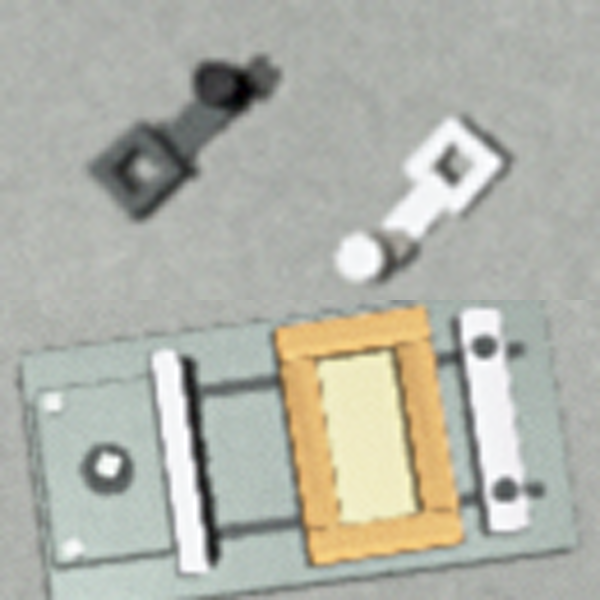

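```bash
cat >> h.py <<'E'
def go(xyz,yaw,s=None):
    """print shift mm & rotvec (10deg) in tool axes to tool-down pose"""
    s=s or bot.state(); R=Ro.from_euler('xyz',s['ee_rot'],degrees=True); T=Ro.from_euler('xyz',[180,0,yaw],degrees=True)
    d=R.inv().apply(np.array(xyz)-s['eef_pos'])*1000; w=(R.inv()*T).as_rotvec(degrees=True)/10
    print('GO',np.round(d,1).tolist(),np.round(w,2).tolist())
E
python3 - <<'E'
from h import *
import pickle
im=pickle.load(open('top.pkl','rb')); im['rotation']=Ro.from_euler('xyz',im['rotation'],degrees=True).as_matrix()
P={}
b=lambda u,v:(310+u*130/600,180+(v-300)*65/300)
a=lambda u,v:(190+u/6,225+v/6)
for n,uv,z in [('shaft',b(109,464),.105),('hub',a(140,170),.03),('grip',a(218,84),.07),('jawface_mid',b(202,462),.068),('bs1',b(461,325),.03+.04),('bs2',b(492,520),.07),('fA',b(275,325),.068),('fB',b(308,565),.068),('fC',b(432,308),.068),('fD',b(464,542),.068),('bedTL',b(22,352),.04),('bedBR',b(577,548),.04)]: P[n]=ray(im,uv,z);print(n,P[n].round(4))
d=P['grip']-P['hub'];yaw=np.degrees(np.arctan2(d[1],d[0]));print(np.linalg.norm(d[:2]),yaw)
go([*P['hub'][:2],.2],yaw)
E
```

```text
shaft [ 0.5923 -0.0593  0.105 ]
hub [0.4796 0.2851 0.03  ]
grip [0.52   0.2424 0.07  ]
jawface_mid [ 0.5991 -0.1177  0.068 ]
bs1 [ 0.6889 -0.2759  0.07  ]
bs2 [ 0.5682 -0.2971  0.07  ]
fA [ 0.6859 -0.1609  0.068 ]
fB [ 0.5372 -0.1846  0.068 ]
fC [ 0.6994 -0.258   0.068 ]
fD [ 0.5542 -0.2805  0.068 ]
bedTL [ 0.6686 -0.0039  0.04  ]
bedBR [ 0.5548 -0.3559  0.04  ]
0.05878379029431663 -46.52361198071228
GO [547.6, -656.5, 53.4] [-0.01, 0.0, 6.62]
```

{"op": "arm_command", "data": {"commands": [[[190,-230,18],[0,0,0]],[[190,-230,18],[0,0,0]],[[190,-230,18],[0,0,0]],[[190,-230,18],[0,0,0]],[[190,-230,18],[0,0,0]]]}}

```text
t: 0.72
eef_pos: [0.2869, -0.2352, 0.235]
ee_rot: [180.0, -0.0, 19.7]
contact_force: [0.8, 0.4, 0.6]
finger_gap: 0.996
```

{"op": "arm_command", "data": {"commands": [[[190,-230,18],[0,0,0]],[[190,-230,18],[0,0,0]],[[190,-230,18],[0,0,0]],[[190,-230,18],[0,0,0]],[[190,-230,18],[0,0,0]]]}}

```text
t: 1.35
eef_pos: [0.3882, 0.0458, 0.217]
ee_rot: [180.0, -0.0, 19.8]
contact_force: [0.7, -0.5, -0.9]
finger_gap: 1.0
```

{"op": "arm_command", "data": {"commands": [[[167,-196,17],[0,0,5]],[[167,-196,17],[0,0,5]],[[167,-196,17],[0,0,5]],[[167,-196,17],[0,0,5]],[[167,-196,17],[0,0,5]]]}}

```text
t: 1.98
eef_pos: [0.4484, -0.0174, 0.2033]
ee_rot: [-171.1, 1.4, -7.3]
contact_force: [-0.0, 0.4, 0.5]
finger_gap: 0.997
```

```bash
python3 - <<'E'
from h import *
s=bot.state();print(s['t'],s['eef_pos'],s['ee_rot'],s['qpos'])
go([.4796,.2851,.2],-46.5)
E
```

```text
1.975 [ 0.44842071 -0.01736017  0.2033441 ] [-171.14692538    1.38162223   -7.33290091] [ -7.39110171  -8.53319327  -8.99214294  90.93173434   8.85166671
 179.9411148 ]
GO [-7.6, -299.8, 50.3] [-0.8, 0.43, 3.9]
```

{"op": "arm_command", "data": {"commands": [[[0,-150,0],[-0.8,0.4,-4]],[[0,-150,0],[-0.8,0.4,-4]],[[0,-150,0],[-0.8,0.4,-4]],[[0,-150,0],[-0.8,0.4,-4]],[[0,-150,0],[-0.8,0.4,-4]]]}}

```text
t: 2.6
eef_pos: [0.4671, 0.131, 0.2269]
ee_rot: [178.9, -5.6, 32.4]
contact_force: [0.2, -0.4, 0.4]
finger_gap: 0.998
```

```bash
python3 - <<'E'
from h import *
s=bot.state();print(s['t'],s['eef_pos'],s['ee_rot'],s['qpos'])
go([.4796,.2851,.2],133.5)
E
```

```text
2.6 [0.4670594  0.13100637 0.22688845] [178.9205427   -5.64414022  32.4240641 ] [ 15.32985601  -9.90131266  -7.44430263  86.74481181   0.62438715
 162.99015533]
GO [90.1, -124.0, 33.6] [0.58, -0.31, -10.1]
```

{"op": "arm_command", "data": {"commands": [[[90,-124,33],[0.3,-0.16,-5.2]],[[90,-124,33],[0.3,-0.16,-5.2]],[[90,-124,33],[0.58,-0.31,-10.1]],[[90,-124,33],[0.58,-0.31,-10.1]],[[90,-124,33],[0.58,-0.31,-10.1]]]}}

```text
t: 3.22
eef_pos: [0.48, 0.2844, 0.2]
ee_rot: [178.3, -2.4, 86.2]
contact_force: [-0.1, 0.3, 0.3]
finger_gap: 0.993
```

```bash
python3 - <<'E'
from h import *
s=bot.state();print(s['t'],s['eef_pos'],s['ee_rot'],s['qpos'])
go([.4796,.2851,.2],133.5)
E
```

```text
3.225 [0.47998196 0.28438869 0.19995328] [178.2809129   -2.3538265   86.19208523] [ 30.180277     2.60037668   1.60482743  86.26294542   0.98944053
 124.0471878 ]
GO [0.7, -0.4, -0.0] [0.26, -0.15, -4.73]
```

{"op": "arm_command", "data": {"commands": [[[0,0,0],[0.26,-0.15,-4.73]],[[0,0,0],[0.26,-0.15,-4.73]],[[0,0,0],[0.26,-0.15,-4.73]],[[0,0,0],[0.26,-0.15,-4.73]],[[0,0,0],[0.26,-0.15,-4.73]]]}}

```text
t: 3.85
eef_pos: [0.4802, 0.2839, 0.2003]
ee_rot: [180.0, 0.0, 133.3]
contact_force: [-0.4, -0.0, -0.3]
finger_gap: 1.002
```

```bash
python3 - <<'E'
from h import *
import pickle
im=cam('wrist','w1.png'); pickle.dump(im,open('w1.pkl','wb'))
s=bot.state();print(s['t'],s['eef_pos'],s['ee_rot'],im['eye'],im['rotation'].round(3).tolist(),im['fx'])
print(proj(im,[.4796,.2851,.03]),proj(im,[.52,.2424,.07]))
E
```

```text
3.9 [0.48019376 0.28390828 0.20021737] [1.79977536e+02 7.75551507e-03 1.33436623e+02] [0.42419124 0.34392782 0.32064421] [[0.728, -0.65, -0.218], [0.686, 0.69, 0.233], [-0.001, -0.319, 0.948]] 402.0287090730962
[319.00894255 227.88225599] [319.18949467 323.90599367]
```

View pics/w1.png

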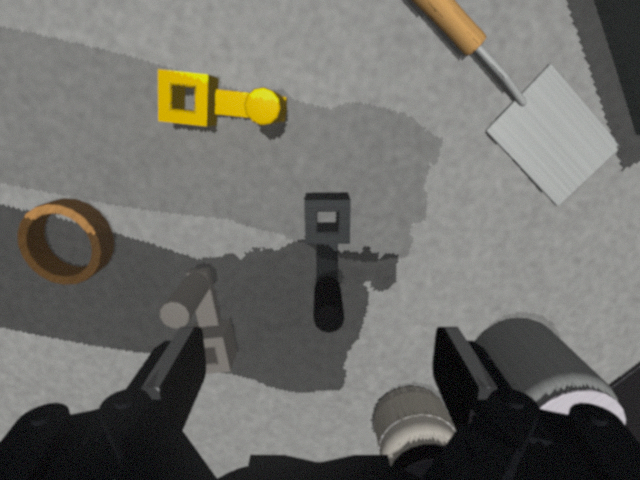

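```bash
python3 - <<'E'
from h import *
import pickle
im=pickle.load(open('w1.pkl','rb'))
h=ray(im,(327.5,218.5),.03);g=ray(im,(328.5,318),.07);d=g-h
print(h,g,np.linalg.norm(d[:2]),np.degrees(np.arctan2(d[1],d[0])))
z=im['color'][180:350,270:390];cv2.imwrite('pics/z1.png',cv2.convertScaleAbs(cv2.resize(z,None,fx=3.5,fy=3.5,interpolation=cv2.INTER_CUBIC),alpha=1.8))
go([*h[:2],.034],np.degrees(np.arctan2(d[1],d[0]))+180)
E
```

```text
[0.47923622 0.29469598 0.03      ] [0.52154232 0.25024951 0.07      ] 0.06136200008746534 -46.41332491212616
GO [8.5, 6.7, 166.2] [0.0, 0.0, -0.02]
```

View pics/z1.png

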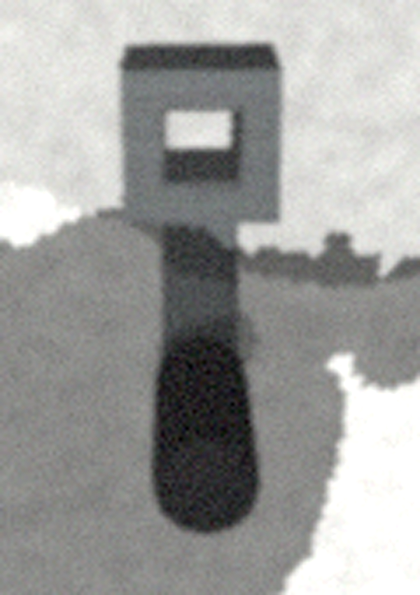

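```bash
python3 - <<'E'
from h import *
import pickle
L=lambda n:pickle.load(open(n,'rb'))
w=L('w1.pkl');out=[]
sc=L('scene.pkl');tp=L('top.pkl')
for i in (sc,tp): i['rotation']=Ro.from_euler('xyz',i['rotation'],degrees=True).as_matrix()
for P in ([.4796,.2851,.03],ray(w,(327.6,221.4),.03)):
    print(np.round(P,4),proj(sc,P),proj(tp,P),proj(w,P))
print('tcp in wrist',proj(w,bot.state()['eef_pos']),proj(w,[.48019,.28391,.178]))
c=sc['color'][225:285,400:460].copy()
cv2.imwrite('pics/z2.png',cv2.convertScaleAbs(cv2.resize(c,None,fx=8,fy=8,interpolation=cv2.INTER_CUBIC),alpha=1.6))
E
```

```text
[0.4796 0.2851 0.03  ] [438.08174665 245.48995629] [213.32131394 253.32413998] [319.00894255 227.88225599]
[0.4808 0.2931 0.03  ] [441.18435492 245.71321898] [210.56165762 252.82268535] [327.6 221.4]
tcp in wrist [317.89857818 361.8875713 ] [318.03955132 329.72109008]
```

View pics/z2.png

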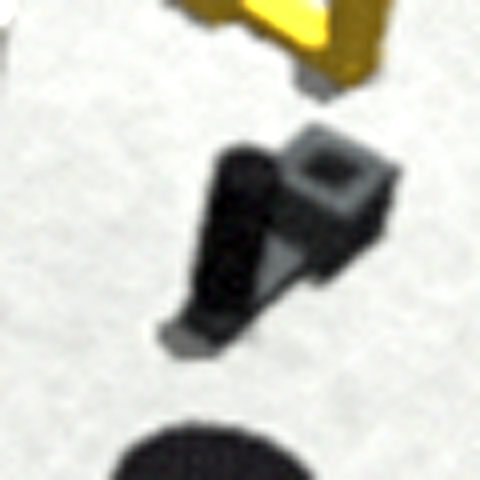

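{"op": "arm_command", "data": {"commands": [[[6.2,6.8,50],[0,0,0]],[[6.2,6.8,100],[0,0,0]],[[6.2,6.8,140],[0,0,0]],[[6.2,6.8,160],[0,0,0]],[[6.2,6.8,171],[0,0,0]]]}}

```text
t: 4.53
eef_pos: [0.4806, 0.293, 0.0282]
ee_rot: [-180.0, -0.0, 133.1]
contact_force: [-0.6, 0.2, 0.0]
finger_gap: 1.001
```

{"op": "arm_command", "data": {"commands": [[[0,0,0],[0,0,0]],[[0,0,0],[0,0,0]],[[0,0,0],[0,0,0]],[[0,0,0],[0,0,0]],[[0,0,0],[0,0,0]]], "gripper": 1}}

```text
t: 5.15
eef_pos: [0.4816, 0.2942, 0.0311]
ee_rot: [179.8, 0.1, 133.3]
contact_force: [-0.2, -1.5, 5.9]
finger_gap: 0.386
```

{"op": "arm_command", "data": {"commands": [[[0,0,-50],[0,0,0]],[[0,0,-100],[0,0,0]],[[0,0,-150],[0,0,0]],[[0,0,-180],[0,0,0]],[[0,0,-180],[0,0,0]]]}}

```text
t: 5.78
eef_pos: [0.4814, 0.2942, 0.2118]
ee_rot: [179.7, 0.1, 133.3]
contact_force: [-0.1, -0.0, -4.4]
finger_gap: 0.386
```

```bash
python3 - <<'E'
from h import *
import pickle
s=bot.state();print(s['t'],s['eef_pos'],s['ee_rot'],s['qpos'],s['finger_gap'])
im=cam('wrist','w2.png'); pickle.dump(im,open('w2.pkl','wb'))
E
```

```text
5.775 [0.48136961 0.29416242 0.21179991] [1.79674140e+02 9.36033190e-02 1.33342567e+02] [ 3.14402486e+01  5.91789552e+00  6.48483469e+00  9.02287798e+01
 -2.43831388e-02  7.80973436e+01] 0.38577645396362487
```

View pics/w2.png

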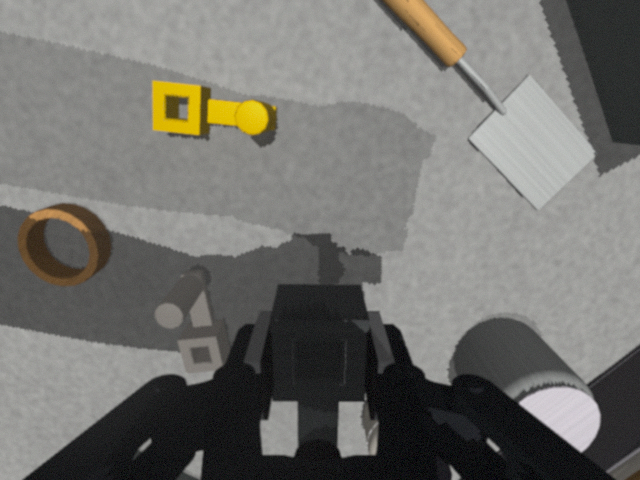

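```bash
cat >> h.py <<'E'
import pickle
w2=pickle.load(open('w2.pkl','rb')) if __import__('os').path.exists('w2.pkl') else None
E
python3 - <<'E'
from h import *
s=bot.state();R=Ro.from_euler('xyz',s['ee_rot'],degrees=True)
# point at plane z = .105 if tcp z were .19 -> relative dz
p=ray(w2,(320,170),s['eef_pos'][2]-.19+.105)-s['eef_pos']; print('rel tool',R.inv().apply(p)*1000)
tgt=np.array([.593,-.051,.105])-p; tgt[2]=.19
go(tgt,133.3); print(tgt)
z=cv2.convertScaleAbs(cv2.resize(w2['color'][260:440,230:410],(600,600),interpolation=cv2.INTER_CUBIC),alpha=3,beta=-20);cv2.imwrite('pics/z3.png',z)
E
```

```text
rel tool [54.92508692  1.75940132 84.95166225]
GO [-382.6, -157.1, 19.5] [0.02, 0.01, 0.0]
[ 0.62919996 -0.09224571  0.19      ]
```

View pics/z3.png

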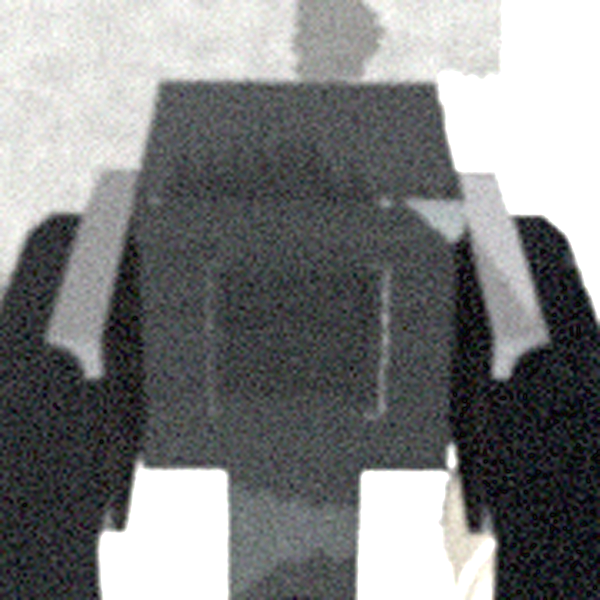

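```bash
python3 - <<'E'
from h import *
from scipy.optimize import least_squares
s={'eef_pos':np.array([0.48136961,0.29416242,0.21179991]),'ee_rot':[179.674,.0936,133.3426]}
R=Ro.from_euler('xyz',s['ee_rot'],degrees=True)
c=lambda u,v:(230+u/3.3333,260+v/3.3333)
obs=np.array([c(137,200),c(465,200),c(143,467),c(452,467),c(208,268),c(387,268),c(211,414),c(380,414)])
a=17;h=7.75
mod=np.array([[a,-a],[a,a],[-a,-a],[-a,a],[h,-h],[h,h],[-h,-h],[-h,h]])
def f(p,full=False):
    yw=np.radians(p[3]);M=np.array([[np.cos(yw),-np.sin(yw)],[np.sin(yw),np.cos(yw)]])
    P=np.c_[mod@M.T+p[:2],np.full(8,p[2])]
    Q=np.array([proj(w2,R.apply(q/1000)+s['eef_pos']) for q in P])
    return Q-obs if full else (Q-obs)[:6].ravel()
for sgn in (1,-1):
    o=obs.copy()
    if sgn<0: obs=o.reshape(4,2,2)[:,::-1].reshape(8,2)
    r=least_squares(f,[0,0,0,0],loss='soft_l1');print(sgn,r.x,r.cost,f(r.x,True).round(1).tolist())
E
```

```text
1 [-1.06871408  0.67101212  2.17840704  0.37059898] 11.71449805785897 [[-0.7, -1.8], [0.3, -1.2], [0.7, -0.3], [-0.3, 0.2], [5.4, 1.6], [-4.0, 1.8], [5.0, -5.1], [-3.0, -4.8]]
-1 [   6.16785072    0.50274639   16.77964052 -180.08248127] 336.95531554923724 [[-7.5, 40.6], [5.6, 40.7], [-0.5, -118.0], [0.5, -117.9], [-6.9, 0.1], [7.1, 0.1], [-4.2, -79.5], [5.5, -79.5]]
```

{"op": "arm_command", "data": {"commands": [[[-60,-24,0],[0,0,0]],[[-120,-48,0],[0,0,0]],[[-180,-72,0],[0,0,0]],[[-230,-95,0],[0,0,0]],[[-280,-115,0],[0,0,0]]]}}

```text
t: 6.45
eef_pos: [0.5888, 0.0089, 0.207]
ee_rot: [-180.0, -0.1, 133.3]
contact_force: [1.0, 0.8, -3.4]
finger_gap: 0.387
```

{"op": "arm_command", "data": {"commands": [[[-50,-20,6],[0,0,0]],[[-90,-37,15],[0,0,0]],[[-102,-42,20],[0,0,0]],[[-102,-42,20],[0,0,0]],[[-102,-42,20],[0,0,0]]]}}

```text
t: 7.08
eef_pos: [0.6283, -0.0907, 0.1894]
ee_rot: [179.9, 0.0, 133.4]
contact_force: [0.3, -0.4, -2.7]
finger_gap: 0.378
```

```bash
python3 - <<'E'
from h import *
s=bot.state();print(s['t'],s['eef_pos'],s['ee_rot'],s['finger_gap'],s['contact_force'])
im=cam('wrist','w4.png'); pickle.dump(im,open('w4.pkl','wb'))
c=im['color']; z=cv2.resize(c[90:260,220:420],(600,510),interpolation=cv2.INTER_CUBIC)
cv2.imwrite('pics/z4.png',np.vstack([z]))
E
```

```text
7.075 [ 0.6283364  -0.09070498  0.18941092] [1.79905267e+02 1.91375806e-03 1.33403975e+02] 0.37821798677590185 [ 0.27922428 -0.36102585 -2.70061726]
```

View pics/z4.png

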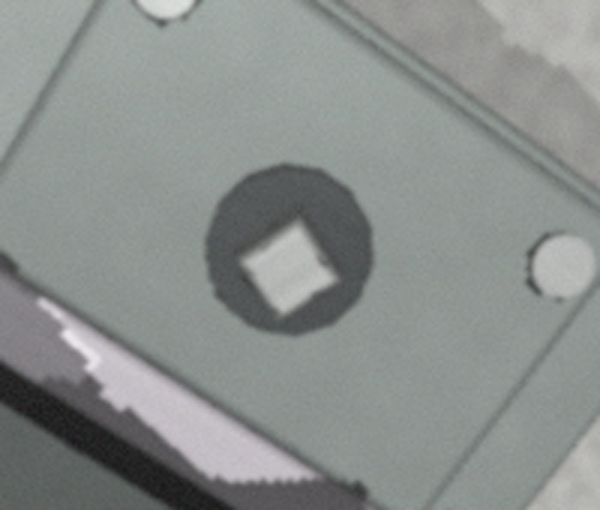

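```bash
python3 - <<'E'
from h import *
im=pickle.load(open('w4.pkl','rb'));s=bot.state();R=Ro.from_euler('xyz',s['ee_rot'],degrees=True)
c=lambda u,v:(220+u/3,90+v/3)
col=ray(im,c(289.5,249),.083);sh=ray(im,c(291,268),.105)
C=[ray(im,c(*p),.105) for p in [(302,217),(340,275),(283,318),(240,262)]]
print(col,sh)
for i in range(4):
    d=C[(i+1)%4]-C[i];print(np.linalg.norm(d)*1000,np.degrees(np.arctan2(d[1],d[0]))%90)
for n,P in(('col',col),('sh',sh)): print(n,R.inv().apply(P-s['eef_pos'])*1000)
E
```

```text
[ 0.59265733 -0.05430516  0.083     ] [ 0.59304084 -0.05418591  0.105     ]
11.664754017593149 77.04619710327987
12.189655304517816 80.67128594116882
12.014392429812299 80.4648899014775
12.88930498578613 79.01343245385058
col [ 51.02517267  -1.28516031 106.80675928]
sh [50.83458398 -0.88009291 84.80764805]
```

```bash
python3 - <<'E'
from h import *
go([.5916,-.0546,.145],169.7)
E
```

```text
GO [51.5, -2.1, 44.8] [0.01, 0.01, -3.63]
```

{"op": "arm_command", "data": {"commands": [[[51.5,-2.1,0],[0,0,-1]],[[51.5,-2.1,0],[0,0,-2]],[[51.5,-2.1,15],[0,0,-3]],[[51.5,-2.1,30],[0,0,-3.63]],[[51.5,-2.1,44.8],[0,0,-3.63]]]}}

```text
t: 7.75
eef_pos: [0.5919, -0.0548, 0.1449]
ee_rot: [179.9, 0.2, 169.7]
contact_force: [-0.7, -0.3, -3.2]
finger_gap: 0.381
```

{"op": "arm_command", "data": {"commands": [[[0,0,0],[0,0,0]],[[0,0,0],[0,0,0]]]}}

```text
t: 8.0
eef_pos: [0.5921, -0.0556, 0.1456]
ee_rot: [179.9, 0.1, 169.6]
contact_force: [0.7, -0.6, -3.3]
finger_gap: 0.384
```

```bash
python3 - <<'E'
from h import *
s=bot.state();print(s['t'],s['contact_force'])
go([.5916,-.0546,.130],169.7)
im=cam('scene','s5.png')
a=cv2.resize(im['color'][200:310,230:350],(600,550),interpolation=cv2.INTER_CUBIC);cv2.imwrite('pics/z5.png',a)
pickle.dump(im,open('s5.pkl','wb'))
E
```

```text
8.0 [ 0.74381725 -0.5892696  -3.28853099]
GO [0.7, 0.9, 15.6] [0.01, 0.01, -0.01]
```

View pics/z5.png

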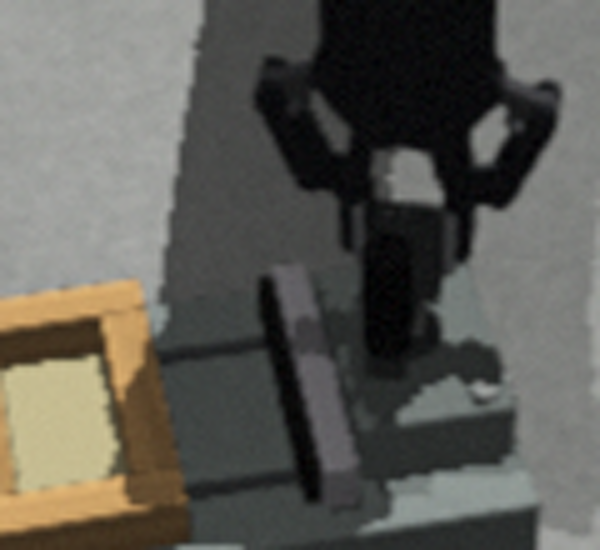

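{"op": "arm_command", "data": {"commands": [[[0.4,0.5,4],[0,0,0]],[[0.4,0.5,8],[0,0,0]],[[0.4,0.5,11],[0,0,0]],[[0.4,0.5,14],[0,0,0]],[[0.4,0.5,14],[0,0,0]]]}}

```text
t: 8.68
eef_pos: [0.5915, -0.0553, 0.1306]
ee_rot: [179.9, 0.1, 169.6]
contact_force: [-0.6, -0.4, -3.2]
finger_gap: 0.389
```

{"op": "arm_command", "data": {"commands": [[[0,0,4],[0,0,0]],[[0,0,8],[0,0,0]],[[0,0,11],[0,0,0]],[[0,0,13],[0,0,0]],[[0,0,13],[0,0,0]]]}}

```text
t: 9.3
eef_pos: [0.5916, -0.0552, 0.1178]
ee_rot: [179.9, 0.1, 169.6]
contact_force: [-0.6, -0.4, -3.1]
finger_gap: 0.383
```

{"op": "arm_command", "data": {"commands": [[[0,0,1],[0,0,0]],[[0,0,2],[0,0,0]],[[0,0,3],[0,0,0]],[[0,0,4],[0,0,0]],[[0,0,4],[0,0,0]]]}}

```text
t: 9.93
eef_pos: [0.5917, -0.0553, 0.1141]
ee_rot: [179.9, 0.1, 169.6]
contact_force: [-0.0, 0.5, -1.1]
finger_gap: 0.385
```

{"op": "arm_command", "data": {"commands": [[[0,0,1],[0,0,0]],[[0,0,2],[0,0,0]],[[0,0,2],[0,0,0]]]}}

```text
t: 10.3
eef_pos: [0.5917, -0.0553, 0.1141]
ee_rot: [179.9, 0.2, 169.6]
contact_force: [-7.0, -0.0, 12.8]
finger_gap: 0.381
```

{"op": "arm_command", "data": {"commands": [[[0,0,-1.5],[0,0,0]],[[0,0,-1.5],[0,0,0]],[[0,0,-1.5],[0,0,0]],[[0,0,-30],[0,0,0]],[[0,0,-70],[0,0,0]]], "gripper": -1}}

```text
t: 10.92
eef_pos: [0.5909, -0.0552, 0.1814]
ee_rot: [180.0, -0.0, 169.6]
contact_force: [0.7, -0.4, 0.2]
finger_gap: 1.001
```

```bash
python3 - <<'E'
from h import *
s=bot.state();print(s['t'],s['eef_pos'],s['contact_force'],s['finger_gap'])
go([.652,-.066,.185],169.7)
im=cam('wrist','w6.png');pickle.dump(im,open('w6.pkl','wb'))
for P in ([.593,-.0548,.113],[.652,-.066,.153]): print(proj(im,P))
E
```

```text
10.925 [ 0.59093563 -0.0552476   0.18138876] [ 0.73030082 -0.4312885   0.18045206] 1.0005954426761097
GO [-62.0, 0.4, -3.7] [0.0, -0.0, -0.01]
[319.85702523 287.26877345]
[319.09598547 439.29906731]
```

View pics/w6.png

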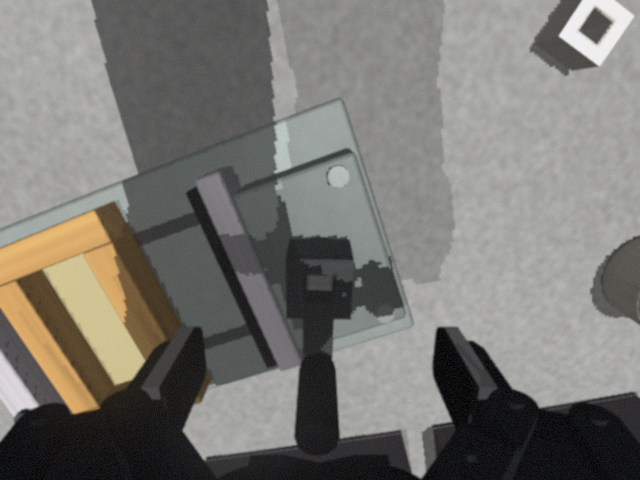

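{"op": "arm_command", "data": {"commands": [[[-30,0.2,-4],[0,0,0]],[[-62,0.4,-4],[0,0,0]],[[-62,0.4,10],[0,0,0]],[[-62,0.4,30],[0,0,0]],[[-62,0.4,40],[0,0,0]]]}}

```text
t: 11.6
eef_pos: [0.6515, -0.0658, 0.1401]
ee_rot: [180.0, -0.0, 169.6]
contact_force: [-0.3, 0.7, -0.4]
finger_gap: 1.0
```

{"op": "arm_command", "data": {"commands": [[[0,0,0],[0,0,0]],[[0,0,0],[0,0,0]],[[0,0,0],[0,0,0]],[[0,0,0],[0,0,0]],[[0,0,0],[0,0,0]]], "gripper": 1}}

```text
t: 12.22
eef_pos: [0.653, -0.0661, 0.1427]
ee_rot: [179.9, 0.2, 169.6]
contact_force: [1.6, -0.7, 3.9]
finger_gap: 0.241
```

{"op": "arm_command", "data": {"commands": [[[0.9,-10.4,0],[0,0,0]],[[3.6,-20.5,0],[0,0,0]],[[8.0,-30,0],[0,0,0]],[[14.0,-38.6,0],[0,0,0]],[[21.4,-46,0],[0,0,0]]]}}

```text
t: 12.85
eef_pos: [0.6239, -0.1074, 0.1432]
ee_rot: [179.8, 0.3, 169.7]
contact_force: [2.5, 6.8, 8.4]
finger_gap: 0.238
```

```bash
python3 - <<'E'
import numpy as np
def t(a,st,n=5):
    print(a,[[[round(60*(np.cos(np.radians(a))-np.cos(np.radians(b))),1),round(60*(np.sin(np.radians(a))-np.sin(np.radians(b))),1),0],[0,0,0]] for b in a+st*np.arange(1,n+1)])
for a in(50,170,290): t(a,24)
for a in (50,110,170): t(a,12)
E
```

```text
50 [[[np.float64(22.0), np.float64(-11.7), 0], [0, 0, 0]], [[np.float64(46.9), np.float64(-13.5), 0], [0, 0, 0]], [[np.float64(70.4), np.float64(-4.9), 0], [0, 0, 0]], [[np.float64(88.3), np.float64(12.4), 0], [0, 0, 0]], [[np.float64(97.7), np.float64(35.5), 0], [0, 0, 0]]]
170 [[[np.float64(-0.9), np.float64(24.9), 0], [0, 0, 0]], [[np.float64(-11.8), np.float64(47.4), 0], [0, 0, 0]], [[np.float64(-30.9), np.float64(63.4), 0], [0, 0, 0]], [[np.float64(-54.9), np.float64(70.3), 0], [0, 0, 0]], [[np.float64(-79.6), np.float64(66.8), 0], [0, 0, 0]]]
290 [[[np.float64(-21.2), np.float64(-13.2), 0], [0, 0, 0]], [[np.float64(-35.1), np.float64(-33.9), 0], [0, 0, 0]], [[np.float64(-39.4), np.float64(-58.5), 0], [0, 0, 0]], [[np.float64(-33.4), np.float64(-82.7), 0], [0, 0, 0]], [[np.float64(-18.0), np.float64(-102.3), 0], [0, 0, 0]]]
50 [[[np.float64(10.4), np.float64(-7.0), 0], [0, 0, 0]], [[np.float64(22.0), np.float64(-11.7), 0], [0, 0, 0]], [[np.float64(34.4), np.float64(-13.9), 0], [0, 0, 0]], [[np.float64(46.9), np.float64(-13.5), 0], [0, 0, 0]], [[np.float64(59.1), np.float64(-10.4), 0], [0, 0, 0]]]
110 [[[np.float64(11.3), np.float64(5.5), 0], [0, 0, 0]], [[np.float64(21.2), np.float64(13.2), 0], [0, 0, 0]], [[np.float64(29.2), np.float64(22.8), 0], [0, 0, 0]], [[np.float64(35.1), np.float64(33.9), 0], [0, 0, 0]], [[np.float64(38.6), np.float64(46.0), 0], [0, 0, 0]]]
170 [[[np.float64(0.9), np.float64(12.5), 0], [0, 0, 0]], [[np.float64(-0.9), np.float64(24.9), 0], [0, 0, 0]], [[np.float64(-5.2), np.float64(36.7), 0], [0, 0, 0]], [[np.float64(-11.8), np.float64(47.4), 0], [0, 0, 0]], [[np.float64(-20.5), np.float64(56.4), 0], [0, 0, 0]]]
```

{"op": "arm_command", "data": {"commands": [[[22.0,-11.7,0],[0,0,0]],[[46.9,-13.5,0],[0,0,0]],[[70.4,-4.9,0],[0,0,0]],[[88.3,12.4,0],[0,0,0]],[[97.7,35.5,0],[0,0,0]]]}}

```text
t: 13.48
eef_pos: [0.5318, -0.0569, 0.144]
ee_rot: [-179.8, 0.1, 169.5]
contact_force: [-3.7, -4.6, 13.8]
finger_gap: 0.241
```

{"op": "arm_command", "data": {"commands": [[[-0.9,24.9,0],[0,0,0]],[[-11.8,47.4,0],[0,0,0]],[[-30.9,63.4,0],[0,0,0]],[[-54.9,70.3,0],[0,0,0]],[[-79.6,66.8,0],[0,0,0]]]}}

```text
t: 14.1
eef_pos: [0.6242, -0.0035, 0.1437]
ee_rot: [180.0, 0.2, 169.7]
contact_force: [-9.9, -5.4, 10.8]
finger_gap: 0.241
```

{"op": "arm_command", "data": {"commands": [[[-21.2,-13.2,0],[0,0,0]],[[-35.1,-33.9,0],[0,0,0]],[[-39.4,-58.5,0],[0,0,0]],[[-33.4,-82.7,0],[0,0,0]],[[-18.1,-102.3,0],[0,0,0]]]}}

```text
t: 14.72
eef_pos: [0.6237, -0.1076, 0.143]
ee_rot: [179.8, 0.2, 169.7]
contact_force: [-0.7, 11.5, 7.0]
finger_gap: 0.244
```

{"op": "arm_command", "data": {"commands": [[[22.0,-11.7,0],[0,0,0]],[[46.9,-13.5,0],[0,0,0]],[[70.4,-4.9,0],[0,0,0]],[[88.3,12.4,0],[0,0,0]],[[97.7,35.5,0],[0,0,0]]]}}

```text
t: 15.35
eef_pos: [0.5318, -0.057, 0.144]
ee_rot: [-179.8, 0.1, 169.5]
contact_force: [-4.5, -5.2, 13.3]
finger_gap: 0.237
```

{"op": "arm_command", "data": {"commands": [[[-0.9,24.9,0],[0,0,0]],[[-11.8,47.4,0],[0,0,0]],[[-30.9,63.4,0],[0,0,0]],[[-54.9,70.3,0],[0,0,0]],[[-79.6,66.8,0],[0,0,0]]]}}

```text
t: 15.98
eef_pos: [0.6242, -0.0035, 0.1437]
ee_rot: [180.0, 0.2, 169.7]
contact_force: [-9.5, -3.9, 11.7]
finger_gap: 0.239
```

{"op": "arm_command", "data": {"commands": [[[-10.8,-6.1,0],[0,0,0]],[[-21.2,-13.2,0],[0,0,0]],[[-29.2,-22.8,0],[0,0,0]],[[-35.1,-33.9,0],[0,0,0]],[[-38.6,-46.0,0],[0,0,0]]]}}

```text
t: 16.6
eef_pos: [0.6533, -0.0557, 0.143]
ee_rot: [179.8, 0.1, 169.7]
contact_force: [-5.1, 6.1, 8.0]
finger_gap: 0.24
```

```bash
python3 - <<'E'
from h import *
s=bot.state();print(s['t'],s['eef_pos'],s['contact_force'])
im=cam('top','t7.png');pickle.dump(im,open('t7.pkl','wb'))
cv2.imwrite('pics/z7.png',cv2.resize(im['color'][180:245,310:440],(780,390),interpolation=cv2.INTER_CUBIC))
E
```

```text
16.6 [ 0.65326503 -0.0556971   0.14299205] [-5.12511031  6.12957504  8.03841466]
```

```bash
cat > t.py <<'E'
import numpy as np,sys
a,st=map(float,sys.argv[1:3]);A=np.radians(a)
r=lambda x:round(float(x),1)
print([[[r(60*(np.cos(A)-np.cos(b))),r(60*(np.sin(A)-np.sin(b))),0],[0,0,0]] for b in np.radians(a+st*np.arange(1,6))])
E
cat > f.py <<'E'
from h import *
s=bot.state();d=s['eef_pos'][:2]-[.5927,-.0556];u=d/np.linalg.norm(d);F=s['contact_force'][:2]
print(s['t'],'ang',np.degrees(np.arctan2(u[1],u[0])),'r',np.linalg.norm(d),'tang',F@np.array([-u[1],u[0]]),'rad',F@u,'Fz',s['contact_force'][2])
E
python3 f.py; for a in 710 770; do python3 t.py $a 12;done; python3 t.py 830 6; python3 t.py 860 6;python3 t.py 890 6;python3 t.py 920 6
```

```text
16.65 ang -1.4596757828611622 r 0.060530591760081534 tang 3.5321219402446586 rad -2.8180684393792395 Fz 9.460868491904993
[[[-0.9, -12.5, 0], [0, 0, 0]], [[0.9, -24.9, 0], [0, 0, 0]], [[5.2, -36.7, 0], [0, 0, 0]], [[11.8, -47.4, 0], [0, 0, 0]], [[20.5, -56.4, 0], [0, 0, 0]]]
[[[10.4, -7.0, 0], [0, 0, 0]], [[22.0, -11.7, 0], [0, 0, 0]], [[34.4, -13.9, 0], [0, 0, 0]], [[46.9, -13.5, 0], [0, 0, 0]], [[59.1, -10.4, 0], [0, 0, 0]]]
[[[5.8, 2.5, 0], [0, 0, 0]], [[11.3, 5.5, 0], [0, 0, 0]], [[16.4, 9.1, 0], [0, 0, 0]], [[21.2, 13.2, 0], [0, 0, 0]], [[25.4, 17.8, 0], [0, 0, 0]]]
[[[3.8, 5.0, 0], [0, 0, 0]], [[7.0, 10.4, 0], [0, 0, 0]], [[9.7, 16.1, 0], [0, 0, 0]], [[11.7, 22.0, 0], [0, 0, 0]], [[13.1, 28.1, 0], [0, 0, 0]]]
[[[0.8, 6.2, 0], [0, 0, 0]], [[0.9, 12.5, 0], [0, 0, 0]], [[0.3, 18.8, 0], [0, 0, 0]], [[-0.9, 24.9, 0], [0, 0, 0]], [[-2.7, 30.9, 0], [0, 0, 0]]]
[[[-2.5, 5.8, 0], [0, 0, 0]], [[-5.5, 11.3, 0], [0, 0, 0]], [[-9.1, 16.4, 0], [0, 0, 0]], [[-13.2, 21.2, 0], [0, 0, 0]], [[-17.8, 25.4, 0], [0, 0, 0]]]
```

{"op": "arm_command", "data": {"commands": [[[-0.9,-12.5,0],[0,0,0]],[[0.9,-24.9,0],[0,0,0]],[[5.2,-36.7,0],[0,0,0]],[[11.8,-47.4,0],[0,0,0]],[[20.5,-56.4,0],[0,0,0]]]}}

```text
t: 17.27
eef_pos: [0.6237, -0.1072, 0.1432]
ee_rot: [179.8, 0.2, 169.7]
contact_force: [1.4, 8.1, 8.2]
finger_gap: 0.245
```

```bash
python3 f.py
```

```text
17.275 ang -59.00109332866182 r 0.06017961970757443 tang 5.404289039874462 rad -6.212226617558038 Fz 8.179853667235653
```

{"op": "arm_command", "data": {"commands": [[[10.4,-7.0,0],[0,0,0]],[[22.0,-11.7,0],[0,0,0]],[[34.4,-13.9,0],[0,0,0]]]}}

```text
t: 17.65
eef_pos: [0.588, -0.1156, 0.1436]
ee_rot: [179.9, 0.4, 169.6]
contact_force: [5.0, 2.1, 7.9]
finger_gap: 0.237
```

```bash
python3 f.py; python3 t.py 806 6
```

```text
17.65 ang -94.46554595285677 r 0.060183547821090436 tang 4.798905009189434 rad -2.470043133655565 Fz 7.8805373238224234
[[[6.3, -0.1, 0], [0, 0, 0]], [[12.5, 0.4, 0], [0, 0, 0]], [[18.7, 1.6, 0], [0, 0, 0]], [[24.7, 3.5, 0], [0, 0, 0]], [[30.5, 5.9, 0], [0, 0, 0]]]
```

{"op": "arm_command", "data": {"commands": [[[6.3,-0.1,0],[0,0,0]],[[12.5,0.4,0],[0,0,0]],[[18.7,1.6,0],[0,0,0]],[[24.7,3.5,0],[0,0,0]],[[30.5,5.9,0],[0,0,0]]]}}

```text
t: 18.27
eef_pos: [0.5589, -0.1055, 0.1438]
ee_rot: [-179.9, 0.4, 169.6]
contact_force: [1.1, -7.2, 9.6]
finger_gap: 0.24
```

```bash
python3 f.py; python3 t.py 836 6;  python3 t.py 866 6
```

```text
18.275 ang -124.08128947618306 r 0.060277077591455175 tang 4.965539460272793 rad 5.293646284511034 Fz 9.606473174147258
[[[5.5, 3.0, 0], [0, 0, 0]], [[10.6, 6.6, 0], [0, 0, 0]], [[15.4, 10.8, 0], [0, 0, 0]], [[19.7, 15.4, 0], [0, 0, 0]], [[23.4, 20.4, 0], [0, 0, 0]]]
[[[3.2, 5.4, 0], [0, 0, 0]], [[5.9, 11.1, 0], [0, 0, 0]], [[7.9, 17.0, 0], [0, 0, 0]], [[9.3, 23.1, 0], [0, 0, 0]], [[10.1, 29.4, 0], [0, 0, 0]]]
```

{"op": "arm_command", "data": {"commands": [[[5.5,3.0,0],[0,0,0]],[[10.6,6.6,0],[0,0,0]],[[15.4,10.8,0],[0,0,0]],[[19.7,15.4,0],[0,0,0]],[[23.4,20.4,0],[0,0,0]]]}}

```text
t: 18.9
eef_pos: [0.5382, -0.0818, 0.1439]
ee_rot: [-179.8, 0.2, 169.5]
contact_force: [-7.8, -9.6, 15.2]
finger_gap: 0.234
```

```bash
python3 f.py
```

```text
18.9 ang -154.2691320899657 r 0.06045628752929301 tang 5.240581962731914 rad 11.205014639722448 Fz 15.211806970089452
```

Still base level; on to 890, then smaller.

{"op": "arm_command", "data": {"commands": [[[3.2,5.4,0],[0,0,0]],[[5.9,11.1,0],[0,0,0]],[[7.9,17.0,0],[0,0,0]],[[9.3,23.1,0],[0,0,0]]]}}

```text
t: 19.4
eef_pos: [0.5321, -0.057, 0.1439]
ee_rot: [-179.9, 0.1, 169.5]
contact_force: [-15.1, -6.1, 19.8]
finger_gap: 0.239
```

```bash
python3 f.py; python3 t.py 890 6
```

```text
19.4 ang -178.7122724757015 r 0.060591332525246434 tang 5.737231495558633 rad 15.25830433796423 Fz 19.77614880216771
[[[0.8, 6.2, 0], [0, 0, 0]], [[0.9, 12.5, 0], [0, 0, 0]], [[0.3, 18.8, 0], [0, 0, 0]], [[-0.9, 24.9, 0], [0, 0, 0]], [[-2.7, 30.9, 0], [0, 0, 0]]]
```

{"op": "arm_command", "data": {"commands": [[[1.8,6.2,-1],[0,0,0]],[[2.4,12.5,-1],[0,0,0]],[[1.8,18.8,-1],[0,0,0]]]}}

```text
t: 19.77
eef_pos: [0.5343, -0.0381, 0.1442]
ee_rot: [-179.8, 0.1, 169.6]
contact_force: [-9.8, -7.1, 13.1]
finger_gap: 0.239
```

```bash
python3 f.py; python3 t.py 908 6
```

```text
19.775 ang 163.34074896313737 r 0.06094234358937395 tang 9.641702024236531 rad 7.306996127777578 Fz 13.090327375388773
[[[-1.2, 6.2, 0], [0, 0, 0]], [[-3.0, 12.2, 0], [0, 0, 0]], [[-5.5, 18.0, 0], [0, 0, 0]], [[-8.5, 23.4, 0], [0, 0, 0]], [[-12.1, 28.6, 0], [0, 0, 0]]]
```

{"op": "arm_command", "data": {"commands": [[[-0.6,3.1,0],[0,0,0]],[[-1.2,6.2,0],[0,0,0]]]}}

```text
t: 20.02
eef_pos: [0.5364, -0.0324, 0.1442]
ee_rot: [-179.8, 0.1, 169.6]
contact_force: [-11.1, -7.6, 15.5]
finger_gap: 0.242
```

```bash
python3 f.py
```

```text
20.025 ang 157.62024300216652 r 0.06092580238586097 tang 11.267980783609422 rad 7.406694627505244 Fz 15.476533497688342
```

{"op": "arm_command", "data": {"commands": [[[0,0,0],[0,0,0]],[[0,0,0],[0,0,0]],[[0,0,0],[0,0,0]],[[0,0,0],[0,0,0]],[[0,0,-10],[0,0,0]]], "gripper": -1}}

```text
t: 20.65
eef_pos: [0.5372, -0.0303, 0.1525]
ee_rot: [179.9, 0.0, 169.7]
contact_force: [1.1, -0.4, 1.2]
finger_gap: 0.997
```

{"op": "arm_command", "data": {"commands": [[[0,0,-40],[0,0,0]],[[0,0,-80],[0,0,0]],[[60,0,-100],[0,0,0]],[[120,0,-100],[0,0,0]],[[180,0,-100],[0,0,0]]]}}

```text
t: 21.28
eef_pos: [0.3587, 0.0022, 0.2533]
ee_rot: [179.9, 0.2, 169.6]
contact_force: [-0.2, 0.1, 1.9]
finger_gap: 1.001
```

{"op": "arm_command", "data": {"commands": [[[40,-50,0],[0,0,0]],[[40,-100,0],[0,0,0]],[[40,-150,0],[0,0,0]],[[40,-200,0],[0,0,0]],[[40,-200,0],[0,0,0]]]}}

```text
t: 21.9
eef_pos: [0.2841, -0.1901, 0.2527]
ee_rot: [180.0, 0.1, 169.3]
contact_force: [-1.3, 0.6, -0.1]
finger_gap: 0.999
```

```bash
python3 - <<'E'
from h import *
s=bot.state();print(s['t'],s['eef_pos'],s['contact_force'])
t=cam('top','t8.png')['color'];sc=cam('scene','s8.png')['color']
a=cv2.resize(t[175:250,310:440],(600,346),interpolation=cv2.INTER_CUBIC);b=cv2.resize(sc[235:335,180:345],(400,242),interpolation=cv2.INTER_CUBIC)
o=np.zeros((596,600,3),np.uint8);o[:346]=a;o[350:592,:400]=b;cv2.imwrite('pics/z8.png',o)
E
```

```text
21.9 [ 0.28405034 -0.19013582  0.25274961] [-1.25295979  0.6374561  -0.10307718]
```

View pics/z8.png

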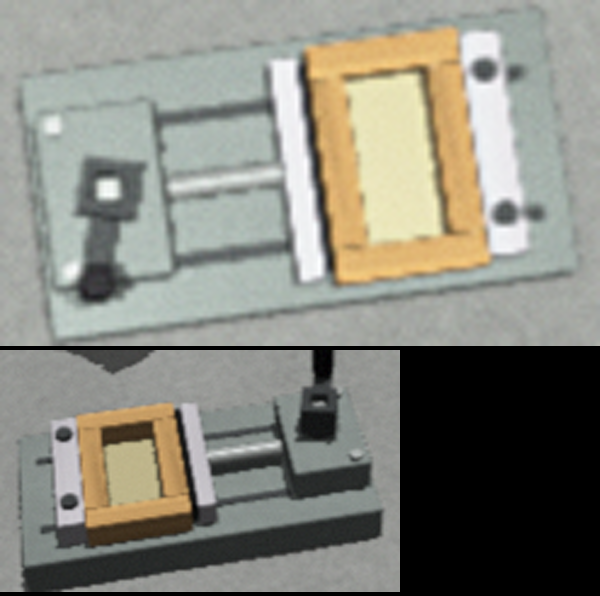

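```bash
python3 -c "
from rig import bot
print(bot.sign_off(), bot.state()['t'])"
```

```text
the job is handed in; nothing more can be done
the job is handed in; nothing more can be done
```

I fitted the dark steel crank onto the square shaft and wound it clockwise about 2.5 turns by its grip until it went stiff. I then let go, moved the arm clear and handed the job in at about 22 s.

- **Seating:** on the way down the crank met a firm stop at the height expected for the collar. I did not measure its height again after winding.
- **Clamp force:** the force along the grip's path was about 5 N while winding freely and 11.3 N at the stop, which I estimate as 75–100 N on the frame. That is an estimate, as clamp force was not measured directly. The 11.3 N is just over the 8–11 N guide but under 15 N. My free-winding reading also ran above the stated 3.3 N, probably because the arm was pressing down and sideways on the crank.
- **Final pictures (top and scene cameras):** the frame lies flush and parallel between jaw and backstop, and the crank sits on the shaft. The arm was clear of everything, with force readings near zero. I judged squareness by eye only. These pictures were cropped to the clamp, so I did not check the other things on the table; the arm stayed clear of them throughout.
- **One disagreement:** the top camera placed the crank about 8 mm off from the other two cameras, so I worked from the wrist camera. The fit confirmed its positions.

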